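# Bolt the photoreactor lid

### The job

The photoreactor's lid is shut and has to be bolted before the lamp is lit. With a fingertip, push the upright handle of the barrel bolt along its slot until the bolt is fully home in the keeper on the lid, then push the handle over towards the front of the box and down into the notch as far as it goes, so that the bolt is locked. Push gently, nothing needs gripping or lifting: keep the lid shut, do not shift the glassware and other things around, and leave the bolt locked with your hand clear.

Things in the scene. Friction and masses are not known exactly. Their poses are not given: they have to be found in the camera images.
- photobox: UV photoreactor: white steel box fixed to the bench, 260 mm deep (its x), 400 wide (y), 150 high (z). Origin: centre of its underside. Its front (dial, switch, display) is at -x and faces the robot; y points to its left, z up. Its flat top is a fixed deck at the right (y -200 to -80 mm) and, flush with it, the lid. The barrel bolt lies on the deck along y, above x = -45 mm.
- barrel_back (a point): Rear end of the barrel bolt's slotted steel tube, on its axis, 15 mm above the deck (165 mm above the bench). The tube is 24 mm in diameter and runs 100 mm from here along +y of the photoreactor, towards the lid; its screwed base plate is 46 mm wide.
- keeper (a point): Centre of the keeper: a steel loop on the lid, in line with the tube, 27 mm wide, 20 mm long, its top 29.5 mm above the lid. The bolt slides into it.
- knob (a point): Centre of the steel knob (18 mm in diameter, 23 mm long) at the end of the bolt's handle, on the handle's centre line, 43 mm from the tube's axis. The knob spans 31 to 54 mm from the axis; below it is the bare stem, 10 mm in diameter, which comes out of the slot. The handle stands upright at the start.
- slot_corner (a point): Fixed point on the tube's axis (165 mm above the bench) where the handle's stem sits once the bolt is fully home, at the corner of the L-shaped slot; from here the notch runs down the tube's front side (-x of the photoreactor).
- bolt (a joint): Slide of the bolt, m: 0 drawn back, 0.045 fully home (end stop); grows as the handle goes along +y of the photoreactor, towards the lid. Friction about 2.5 N (plus drag of 4 N per m/s); it stays where it is left. Starts anywhere from 0 to 0.012.
- handle (a joint): Turn of the handle (and bolt) about the tube's axis, rad: 0 upright, grows as the handle tips towards the photoreactor's front (-x), 1.48 right down in the notch (end stop, handle level along -x). The slot holds it within about 0.2 of upright until the bolt is within 4 mm of fully home. It turns with about 0.05 N m of friction (1.2 N at the knob) and stays where it is left.
- lid (a joint): Hinge of the lid along the box's rear edge, rad: 0 shut (as it is now), grows as the lid is raised. The lid weighs 1.6 kg.
- beaker: Glass beaker, 48 mm across, 62 mm high, standing on the lid's rear half; origin: centre of its underside, z up.
- vial: Small brown capped vial, 27 mm across, 46 mm high, standing on the deck behind the bolt; origin: centre of its underside, z up.
- flask: Conical glass flask, 82 mm across, 120 mm high, on the bench beside the photoreactor; origin: centre of its underside, z up.
- reagent: Brown reagent bottle with a black cap, 64 mm across, 135 mm high, on the bench beside the photoreactor; origin: centre of its underside, z up.
- washbottle: White wash bottle, 64 mm across, 153 mm high, with a thin bent spout to 185 mm height reaching 55 mm out along its -x, on the bench beside the photoreactor; origin: centre of its underside, z up.
- spatula: Flat steel lab spatula, 190 mm long, 5 mm thick, lying on the bench in front of the photoreactor; origin: under its middle, x along it.
- dish: Shallow glass dish, 80 mm across, 22 mm high, on the bench to the right; origin: centre of its underside, z up.

How it is judged:
On the way, in this order (a step that is already met when the one before it is completed fails the run):
1. the bolt is pushed fully home while its handle still stands up (value of joint bolt above 0.04 m and value of joint handle below 0.6 rad), for 0.1 s.
2. the handle is pushed over to the front and right down into the notch (value of joint handle above 1.3 rad and value of joint bolt above 0.038 m), for 0.2 s.
At the end, for the whole second after the job is handed in: The bolt is home (slide above 38 of 45 mm), its handle lies down in the notch towards the front (turned over by more than 1.3 of 1.48 rad), both are at rest, and the lid is shut (below 0.03 rad) (all of step 2 and value of joint handle below 1.6 rad and value of joint lid below 0.03 rad and velocity of joint handle below 0.1 rad/s and velocity of joint bolt below 0.01 m/s); the robot touches nothing.
It fails at once if the lid was lifted by more than 0.03 rad (value of joint lid above 0.03 rad).
It fails at once if the fingers pressed on or squeezed the photoreactor or its bolt with more than 40 N (contact force between the fingers and photobox above 40 N).
It fails at once if one of the things standing around was lifted, or shifted by more than 15 mm (distance of any of beaker, vial, flask, reagent, washbottle, spatula, dish from where it was at the start of the episode above 0.015 m).
It fails at once if one of the things standing around was tipped (angle between any of beaker, vial, flask, reagent, washbottle, spatula, dish's own z axis and vertical above 0.35 rad).
It also fails if it takes over 48 s, if anything falls off the work surface, if the arm or the gripper's body presses on something with over 40 N, if the wrist force passes 120 N, or if a joint passes its speed limit or range.

### The arm

A 6-joint arm with a two-finger parallel gripper is mounted at the origin on the work surface. World frame = base frame: x ahead of the robot, y to its left, z up, the work surface at z = 0. Lengths are in m, angles in rad, forces in N, time in s.
With the tool pointing down it reaches from about 0.275 to 0.725 m from the base axis. Payload 15.9 kg.
Tool frame: the origin (TCP) lies at the very end of the fingers, on their centre line; the grasp point (between the pads) lies 19 mm behind it (env.grip_depth is the y of the grasp point in the tool frame, in m); y points along the fingers, x is the direction in which the jaws open and shut, and the axes are right-handed (so a half turn about y gives the same grasp; the last joint's range is limited). The gripper opens to 85 mm and grips with 20 to 120 N. Pads are 22 mm wide; open, the fingers measure 114 mm over their backs; the gripper's body (76 mm by 85 mm) begins 54 mm behind the grasp point. The pads swing forward as they close: fully open they stand 13 mm farther back than shut.
Start: joints at [-1.108, 0.213, -0.034, 1.323, 0, 1.571], TCP at [0.223, -0.447, 0.231] pointing down, gripper open.
Joint ranges: [-2.98, 2.98], [-0.74, 1.72], [-1.14, 1.35], [-2.1, 2.04], [-1.57, 1.44], [-3.14, 3.14]. Speed limits (rad/s): [1.89, 1.89, 2.39, 2.57, 3.14, 3.14].

### API

Orientations are given as a unit quaternion [w, x, y, z].
In Python, from bench import read_state, cams, env gives the robot as it stands.
- The arm moves only by the tool arm_command, never from a script. Its argument "targets" is one flat list of numbers, 6 for each row, row after row: the shift along the world's x, y, z in mm, then the turn, a rotation vector about the world's x, y, z in rad. In form: [x, y, z, rx, ry, rz, x, y, z, rx, ry, rz, ...]. A call has 1 to 20 rows; each row is the pose to reach, as a shift and turn from the pose commanded when the call began; what a row does not reach only later rows make up. A row lasts 1/10 s, in which the tool goes at most 50 mm and 8.59 degrees, less where a joint would pass 70% of its speed; a pose out of reach is approached as far as the arm can. A call with a gripper value outside its range is refused whole. "gripper" is the closure, from 0 (fully open) to 1 (shut), set as the call begins (left out, the last holds). The fingers move at their own pace and stop on an object; the grip force is fixed at half the most. Time passes only in rows, so rows that repeat a pose let the fingers close. It gives the time, the measured TCP pose, the force and the opening at its end, in the units of the state.
- read_state(): the state, without advancing time (a new reading comes with each control period).
- cams.camera(name): name is "scene" or "top" or "wrist"; returns the picture (480x640x3 uint8, red, green, blue); there is no depth.
- cams.calibration(name): a dict with "camera_matrix" (3x3 intrinsics, pixels), "dist_coeffs" ([k1, k2, p1, p2, k3] as OpenCV has them; the pictures are not rectified), "xyz" and "rotation" of the camera in the world. Camera axes: x right, y up, looking along -z (the intrinsics and any distortion apply to the point x, -y, -z); pixel columns grow to the right and rows downward; lengths in m; the calibration is good to about 2 mm. A picture is of the moment at which its call begins: read the wrist's pose just before it. calibration takes no time and is no camera call; for the wrist camera it gives the pose at the moment of the call.
- env.hand_in(): hands the job in, once; it reports no verdict.
The state is a dict: "clock": time; "joints": joint angles; "dq": joint speeds; "effort": joint torques, N m; "eef_pos": TCP position; "tool_rot": TCP orientation; "wrist_force": force on the tool from outside, world axes, zero at the start; "torque": the same for the moment, N m; "gripper_width": finger opening in m.
Only numpy, scipy, OpenCV 4.12 (cv2) and the standard library are available. Lean on these libraries where they do the work, as an engineer would, in place of code of your own. Each camera call takes 0.05 s, during which the arm holds its last target. There are 200 camera calls.

## Working session

There is one attempt and no reset: what is moved stays moved. The work goes in short steps, Python scripts to look and compute and a tool call to move; the robot and the scene stay as the last step left them, time stands still between calls to the robot, and variables do not carry over. Pictures are saved under pics/ and viewed, about 8 in all and at most 12, crops included, and the job is handed in when it is done.

Besides the shell and the picture viewer there is one more tool, called after ">>>" as name(argument=value, ...), one argument or row to a line, values as JSON. arm_command: Moves the arm, as the interface text tells. Its arguments: {"type":"object","properties":{"targets":{"type":"array","items":{"type":"number"}},"gripper":{"type":"number"}},"required":["targets"]}

```bash
mkdir -p pics; python3 - <<'E'
from bench import read_state,cams,env
import cv2
s=read_state();print(s)
for n in("scene","top"):
    cv2.imwrite(f"pics/{n}1.png",cams.camera(n)[:,:,::-1]);print(n,cams.calibration(n))
E
```

```text
{'clock': 0.0, 'joints': array([-1.10799976e+00,  2.13363567e-01, -3.50504270e-02,  1.32349547e+00,
        2.38182049e-05,  1.57081228e+00]), 'dq': array([ 0.00094392, -0.00022504, -0.00238359,  0.00137642,  0.00038389,
       -0.00133831]), 'effort': array([-6.33545758e-03, -6.86162496e+01,  4.87121308e+01,  1.74541591e-02,
       -4.10178882e-04, -2.35092585e-06]), 'eef_pos': array([ 0.22308313, -0.44710032,  0.2308159 ]), 'tool_rot': array([ 0.60155386, -0.60112545,  0.37233896, -0.37167843]), 'wrist_force': array([-0.53372453,  0.1333929 , -0.16363594]), 'torque': array([0.01742034, 0.02058443, 0.01489265]), 'gripper_width': 0.08528801490698874}
scene {'camera_matrix': array([[551.99446789,   0.        , 310.20088005],
       [  0.        , 551.99446789, 250.13029319],
       [  0.        ,   0.        ,   1.        ]]), 'dist_coeffs': array([0.05314343, 0.        , 0.        , 0.        , 0.        ]), 'xyz': array([1.19716427, 0.06127704, 1.21922515]), 'rotation': array([0.64339848, 0.1797083 , 0.19995788, 0.71677065])}
top {'camera_matrix': array([[456.51926928,   0.        , 320.4272252 ],
       [  0.        , 456.51926928, 246.76398649],
       [  0.        ,   0.        ,   1.        ]]), 'dist_coeffs': array([-0.09268318,  0.        ,  0.        ,  0.        ,  0.        ]), 'xyz': array([ 0.46399918, -0.02692159,  1.14126546]), 'rotation': array([ 0.70862674,  0.02261621, -0.02324484, -0.7048378 ])}
```

View pics/scene1.png

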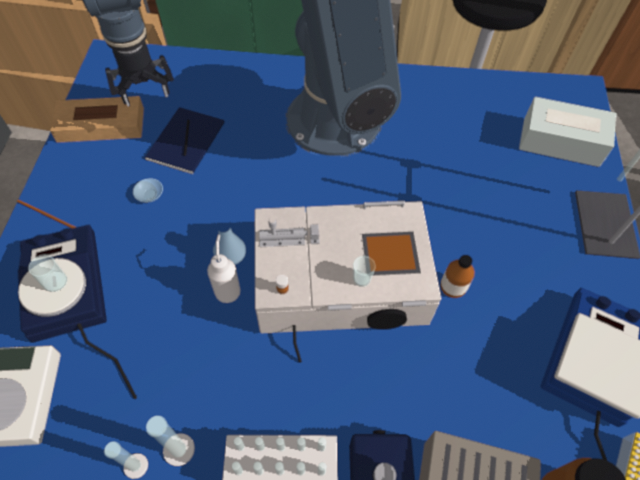

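View pics/top1.png

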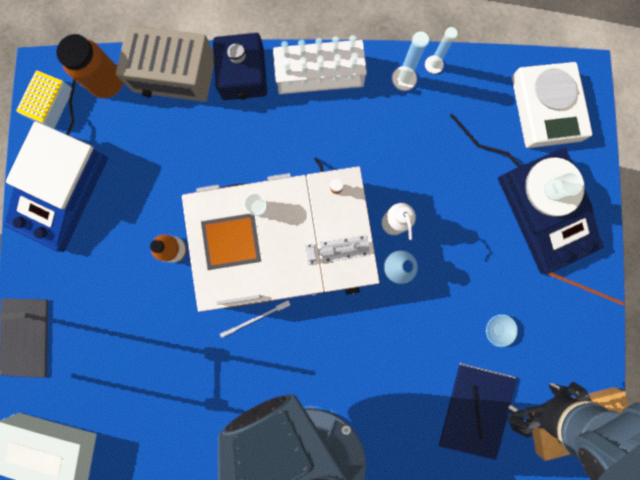

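The top view shows the box's top corners near (183,194), (360,167), (379,284) and (198,311), and the bolt at about (310-370, 247). I'll enlarge both views.

```bash
python3 - <<'E'
import cv2,numpy as np
t=cv2.imread("pics/top1.png")[225:300,295:395]; s=cv2.imread("pics/scene1.png")[200:260,245:345]
t=cv2.resize(t,None,fx=8,fy=8,interpolation=cv2.INTER_CUBIC)
s=cv2.resize(s,None,fx=8,fy=8,interpolation=cv2.INTER_CUBIC)
cv2.imwrite("pics/t2.png",t);cv2.imwrite("pics/s2.png",s)
E
```

```text
(no output)
```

View pics/t2.png

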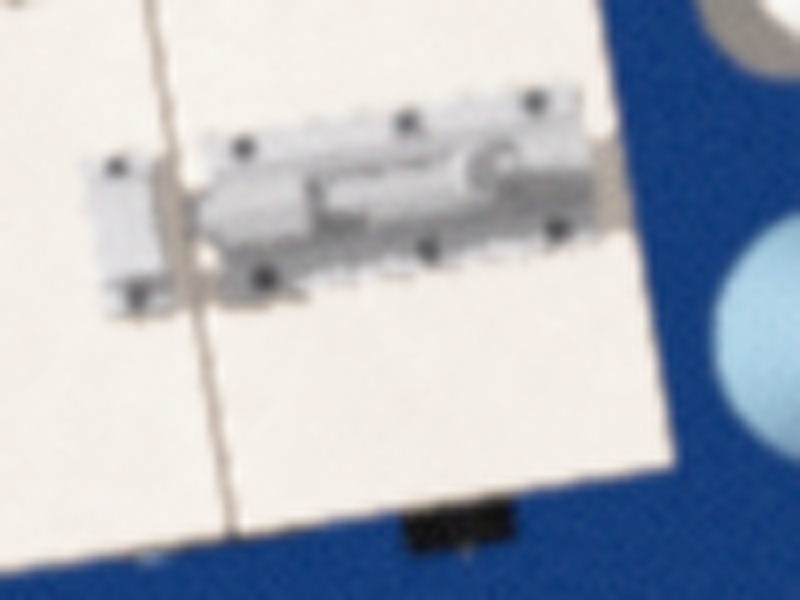

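View pics/s2.png

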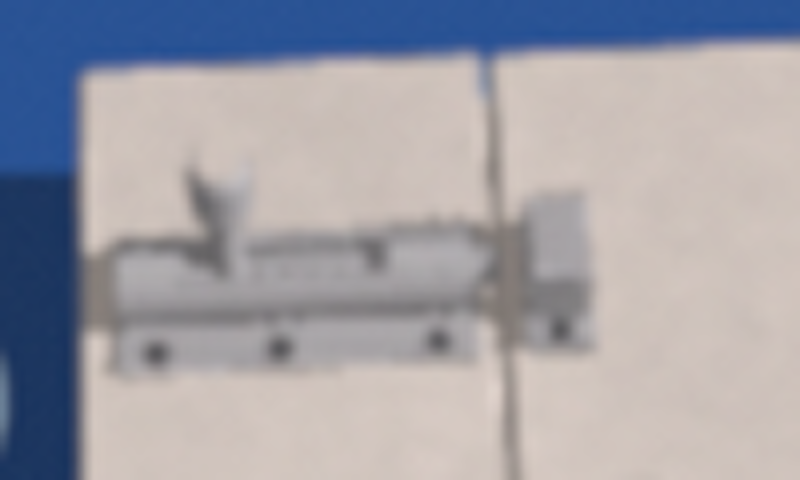

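The top crop shows the knob's top near (492,165), the plate screw pairs, the front right corner at (675,465) and the lid seam at (235,535). In the scene crop the stem leaves the slot at about (222,268). Next I'll fit the box pose.

```bash
cat >h.py <<'E'
import numpy as np,cv2
from scipy.spatial.transform import Rotation as R
from scipy.optimize import least_squares
from bench import read_state,cams,env
def rot(q): return R.from_quat(q,scalar_first=True).as_matrix()
def proj(c,P):
    P=(np.atleast_2d(P)-c["xyz"])@rot(c["rotation"])*[1,-1,-1]
    return cv2.projectPoints(P,np.zeros(3),np.zeros(3),c["camera_matrix"],c["dist_coeffs"])[0][:,0]
def ray(c,uv,z):
    n=cv2.undistortPoints(np.array([[uv]],float),c["camera_matrix"],c["dist_coeffs"])[0,0]
    d=rot(c["rotation"])@[n[0],-n[1],-1]; return c["xyz"]+d*(z-c["xyz"][2])/d[2]
def box2w(p,B):
    x,y,a=p; B=np.atleast_2d(B); c,s=np.cos(a),np.sin(a)
    return np.c_[x+c*B[:,0]-s*B[:,1],y+s*B[:,0]+c*B[:,1],B[:,2]]
def w2box(p,W):
    c,s=np.cos(p[2]),np.sin(p[2]); d=np.array(W)[:2]-p[:2]; return np.array([c*d[0]+s*d[1],-s*d[0]+c*d[1],W[2]])
E
python3 - <<'E'
from h import *
T,S=cams.calibration("top"),cams.calibration("scene")
ct=lambda u,v:(295+(u-3.5)/8,225+(v-3.5)/8); cs=lambda u,v:(245+(u-3.5)/8,200+(v-3.5)/8)
B=[[-.13,-.2,.15],[-.13,-.08,.15],[-.13,.2,.15],[.13,.2,.15],[.13,-.2,.15]]
ut=np.array([ct(675,465),ct(235,535),(198,311),(183,194),(360,167)])
us=np.array([cs(80,70),cs(488,52)])
def f(p,w=(1,1)): return np.r_[w[0]*(proj(T,box2w(p,B))-ut).ravel(),w[1]*(proj(S,box2w(p,B[:2]))-us).ravel()]
for w in((1,0),(1,1)):
    r=least_squares(f,[.5,0,.1],args=(w,)); print(r.x,np.round(r.fun,1))
p=r.x
for n,uv,z in(("scr",ct(255,212),.153),("scr",ct(417,185),.153),("scr",ct(546,166),.153),("plate end",ct(592,165),.153),("keeper",ct(126,230),.153),("knobtop",ct(492,165),.219),
 ("vial",(336,183),.196)):
    w=ray(T,uv,z);print(n,w.round(4),(w2box(p,w)*1e3).round(1))
for n,uv in(("plate end S",cs(113,375)),("keeper scr S",cs(560,330))):
    w=ray(S,uv,.153);print(n,(w2box(p,w)*1e3).round(1))
w=ray(S,cs(222,250),.177);print("stem S",(w2box(p,w)*1e3).round(1))
w=ray(S,cs(220,165),.219);print("knobtop S",(w2box(p,w)*1e3).round(1))
np.save("p.npy",p)
E
```

```text
[0.54696784 0.06194378 0.15726986] [ 0.4  0.5  0.8  0.2 -0.6 -0.1 -1.2 -0.1  0.5 -0.6 -0.  -0.  -0.  -0. ]
[0.54736876 0.06310393 0.15642464] [-0.1  0.4  0.2  0.1 -1.2 -0.4 -1.6 -0.4  0.  -0.7 -1.1 -0.9 -1.6 -0.7]
scr [ 0.5189 -0.0407  0.153 ] [-44.3 -98.1 153. ]
scr [ 0.5265 -0.0846  0.153 ] [ -43.6 -142.7  153. ]
scr [ 0.5319 -0.1197  0.153 ] [ -43.8 -178.1  153. ]
plate end [ 0.5322 -0.1322  0.153 ] [ -45.4 -190.5  153. ]
keeper [ 0.5139 -0.0058  0.153 ] [-43.8 -62.8 153. ]
knobtop [ 0.5275 -0.0998  0.219 ] [ -45.  -157.8  219. ]
vial [ 0.6596 -0.0596  0.196 ] [  91.8 -138.7  196. ]
plate end S [ -18.6 -187.4  153. ]
keeper scr S [-27.5 -60.1 153. ]
stem S [ -43.6 -154.8  177. ]
knobtop S [ -43.8 -152.9  219. ]
```

```bash
python3 - <<'E'
from h import *
p=np.load("p.npy");s=read_state();M=rot(s["tool_rot"]);print(M.round(3))
for k in range(4):
    a=p[2]+k*np.pi/2; X=np.array([np.cos(a),np.sin(a),0]);Y=np.array([0,0,-1.]);G=np.c_[X,Y,np.cross(X,Y)]
    print(k,R.from_matrix(G@M.T).as_rotvec().round(3))
for n,b in(("knob",[-.045,-.156,.2]),("pre",[-.045,-.195,.2]),("home",[-.045,-.116,.2])):
    w=box2w(p,[b])[0];print(n,w.round(4),((w-s["eef_pos"])*1e3).round(1))
T=cams.calibration("top")
print("washtop", w2box(p,ray(T,(402,215),.153)).round(3),"spout",w2box(p,ray(T,(410,237),.185)).round(3),"flask",w2box(p,ray(T,(401,265),.12)).round(3))
E
```

```text
[[ 0.446 -0.     0.895]
 [-0.895  0.001  0.446]
 [-0.001 -1.     0.   ]]
0 [-0.000e+00 -1.000e-03  1.264e+00]
1 [ 0.000e+00 -1.000e-03  2.835e+00]
2 [-1.000e-03  1.000e-03 -1.877e+00]
3 [-0.001 -0.    -0.306]
knob [ 0.5272 -0.098   0.2   ] [304.1 349.1 -30.9]
pre [ 0.5333 -0.1365  0.2   ] [310.2 310.6 -30.9]
home [ 0.521  -0.0585  0.2   ] [297.9 388.6 -30.9]
washtop [ 0.009 -0.273  0.153] spout [-0.043 -0.276  0.185] flask [-0.099 -0.26   0.12 ]
```

>>> arm_command(
  targets=[0,0,50,0,0,0,20,20,70,0,0,-0.02,40,40,70,0,0,-0.04,65,65,70,0,0,-0.07,90,90,70,0,0,-0.09,115,115,70,0,0,-0.12,140,140,70,0,0,-0.14,165,165,70,0,0,-0.17,190,190,70,0,0,-0.19,215,215,70,0,0,-0.22,240,240,70,0,0,-0.24,265,262,70,0,0,-0.27,285,282,70,0,0,-0.29,300,296,70,0,0,-0.306,311,307,70,0,0,-0.306,311,307,70,0,0,-0.306,311,307,40,0,0,-0.306,311,307,20,0,0,-0.306,311,307,20,0,0,-0.306,311,307,20,0,0,-0.306],
  gripper=1,
)

```text
clock: 2.1
eef_pos: [0.5337, -0.1409, 0.252]
tool_rot: [-0.537, 0.538, -0.459, 0.459]
wrist_force: [-0.3, -0.1, -0.2]
gripper_width: 0.0002
```

```bash
python3 - <<'E'
from h import *
w=cams.camera("wrist");t=cams.camera("top")[215:305,290:410]; s=cams.camera("scene")[180:270,235:355]
f=lambda a:cv2.resize(a,(400,300),interpolation=cv2.INTER_CUBIC)
cv2.imwrite("pics/c3.png",np.vstack([np.hstack([f(t),f(s)]),np.hstack([f(w),f(w)*0])])[:,:,::-1])
E
```

```text
(no output)
```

View pics/c3.png

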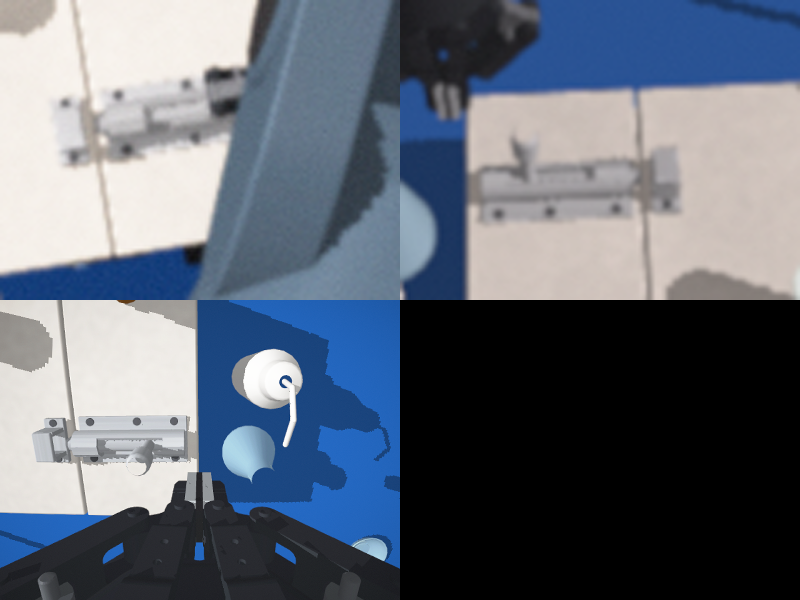

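The wrist view shows the shut fingertips right of the knob and in line with the slot, as I'd planned. Next I lower the tool and make the approach.

>>> arm_command(
  targets=[0,0,-20,0,0,0,0,0,-40,0,0,0,0,0,-53,0,0,0,0,0,-53,0,0,0,-0.6,4,-53,0,0,0,-1.2,8,-53,0,0,0,-1.9,12,-53,0,0,0,-1.9,12,-53,0,0,0],
)

```text
clock: 3.05
eef_pos: [0.5325, -0.1279, 0.1989]
tool_rot: [0.538, -0.538, 0.459, -0.459]
wrist_force: [0.2, -0.9, 0.4]
gripper_width: -0.0003
```

>>> arm_command(
  targets=[-0.3,2,0,0,0,0,-0.6,4,0,0,0,0,-0.9,6,0,0,0,0,-1.2,8,0,0,0,0,-1.6,10,0,0,0,0,-1.9,12,0,0,0,0],
)

```text
clock: 3.65
eef_pos: [0.5304, -0.1165, 0.1983]
tool_rot: [-0.537, 0.538, -0.459, 0.459]
wrist_force: [0.8, -3.3, -0.6]
gripper_width: -0.0001
```

Contact is at about 3 N, which matches the bolt's friction. I'll keep pushing.

>>> arm_command(
  targets=[-0.5,3,0,0,0,0,-0.9,6,0,0,0,0,-1.4,9,0,0,0,0,-1.9,12,0,0,0,0,-2.4,15,0,0,0,0,-2.8,18,0,0,0,0,-3.3,21,0,0,0,0,-3.8,24,0,0,0,0,-3.8,24,0,0,0,0],
)

```text
clock: 4.55
eef_pos: [0.5265, -0.0919, 0.1983]
tool_rot: [0.538, -0.538, 0.459, -0.459]
wrist_force: [-0.6, -1.1, -0.2]
gripper_width: -0.0002
```

>>> arm_command(
  targets=[-0.3,2,0,0,0,0,-0.6,4,0,0,0,0,-0.6,4,0,0,0,0],
)

```text
clock: 4.85
eef_pos: [0.526, -0.0882, 0.1983]
tool_rot: [0.538, -0.538, 0.459, -0.459]
wrist_force: [-0.8, -1.7, -0.3]
gripper_width: -0.0001
```

>>> arm_command(
  targets=[-0.3,2,0,0,0,0,-0.6,4,0,0,0,0,-0.6,4,0,0,0,0],
)

```text
clock: 5.15
eef_pos: [0.5254, -0.0842, 0.1983]
tool_rot: [0.538, -0.538, 0.459, -0.459]
wrist_force: [-1.6, -2.0, 0.8]
gripper_width: -0.0
```

>>> arm_command(
  targets=[-0.2,1.5,0,0,0,0,-0.5,3,0,0,0,0,-0.5,3,0,0,0,0],
)

```text
clock: 5.45
eef_pos: [0.5249, -0.0812, 0.1983]
tool_rot: [0.538, -0.538, 0.459, -0.459]
wrist_force: [-0.3, -1.6, -0.1]
gripper_width: 0.0001
```

>>> arm_command(
  targets=[-0.2,1,0,0,0,0,-0.3,2,0,0,0,0,-0.3,2,0,0,0,0],
)

```text
clock: 5.75
eef_pos: [0.5247, -0.0797, 0.1984]
tool_rot: [-0.537, 0.538, -0.459, 0.46]
wrist_force: [0.1, -6.8, -0.4]
gripper_width: -0.0004
```

>>> arm_command(
  targets=[-0.2,1,0,0,0,0,-0.3,2,0,0,0,0,-0.3,2,0,0,0,0],
)

```text
clock: 6.05
eef_pos: [0.5246, -0.0787, 0.1985]
tool_rot: [-0.537, 0.538, -0.459, 0.46]
wrist_force: [1.2, -13.9, -0.3]
gripper_width: 0.0
```

The force climbs to 14 N with almost no motion, so the bolt is at its end stop. I'll back off, rise and check.

>>> arm_command(
  targets=[0.6,-4,0,0,0,0,1.9,-12,0,0,0,0,2.5,-16,0,0,0,0,2.5,-16,25,0,0,0,2.5,-16,50,0,0,0,2.5,-16,50,0,0,0],
)

```text
clock: 6.65
eef_pos: [0.528, -0.0937, 0.2512]
tool_rot: [0.538, -0.537, 0.458, -0.461]
wrist_force: [1.7, -0.1, 0.0]
gripper_width: 0.0002
```

```bash
python3 - <<'E'
from h import *
cw=cams.calibration("wrist");w=cams.camera("wrist");t=cams.camera("top")[215:305,290:410]; s=cams.camera("scene")[190:250,255:335]
f=lambda a,k:cv2.resize(a,k,interpolation=cv2.INTER_CUBIC)
cv2.imwrite("pics/c4.png",np.hstack([f(s,(400,300)),f(w,(400,300))])[:,:,::-1])
p=np.load("p.npy");st=read_state();print(st["eef_pos"],w2box(p,st["eef_pos"]))
P=proj(cw,box2w(p,[[-.045,y,.219] for y in(-.12,-.115,-.11)]));print(P.round(0))
E
```

```text
[ 0.52672277 -0.09342752  0.24768871] [-0.04477957 -0.15140391  0.24768871]
[[248. 269.]
 [237. 269.]
 [226. 269.]]
```

View pics/c4.png

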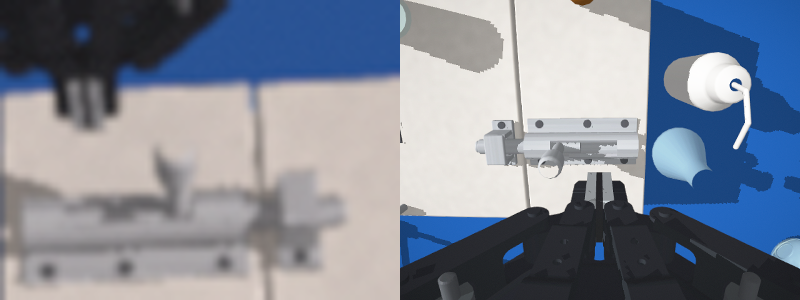

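The bolt tip now shows past the keeper and the handle stands upright at the slot corner, with the knob near box y = -116 mm. I'll move behind the knob, on its +x side.

>>> arm_command(
  targets=[20,0,0,0,0,0,39,5,0,0,0,0,39,25,0,0,0,0,39,42,0,0,0,0,39,42,-20,0,0,0,39,42,-40,0,0,0,39,42,-46,0,0,0,39,42,-46,0,0,0],
)

```text
clock: 7.6
eef_pos: [0.565, -0.0511, 0.2016]
tool_rot: [-0.537, 0.538, -0.46, 0.459]
wrist_force: [0.7, -0.1, -0.6]
gripper_width: -0.0
```

>>> arm_command(
  targets=[-4,-0.6,0,0,0,0,-8,-1.3,0,0,0,0,-12,-1.9,0,0,0,0,-14,-2.2,0,0,0,0,-16,-2.5,0,0,0,0,-16,-2.5,0,0,0,0],
)

```text
clock: 8.2
eef_pos: [0.5497, -0.054, 0.2025]
tool_rot: [0.538, -0.538, 0.459, -0.459]
wrist_force: [-0.1, -0.3, -0.3]
gripper_width: 0.0
```

>>> arm_command(
  targets=[-2,-0.3,0,0,0,0,-4,-0.6,0,0,0,0,-6,-0.9,0,0,0,0,-8,-1.3,0,0,0,0,-8,-1.3,0,0,0,0],
)

```text
clock: 8.7
eef_pos: [0.5416, -0.0553, 0.2023]
tool_rot: [-0.538, 0.538, -0.459, 0.459]
wrist_force: [0.3, -0.0, -0.4]
gripper_width: 0.0001
```

>>> arm_command(
  targets=[-3,-0.5,0,0,0,0,-6,-0.9,0,0,0,0,-9,-1.4,0,0,0,0,-12,-1.9,0,0,0,0,-12,-1.9,0,0,0,0],
)

```text
clock: 9.2
eef_pos: [0.5294, -0.0572, 0.2024]
tool_rot: [-0.538, 0.538, -0.459, 0.459]
wrist_force: [-0.1, -0.5, -0.3]
gripper_width: 0.0001
```

>>> arm_command(
  targets=[-3,-0.5,0,0,0,0,-6,-0.9,0,0,0,0,-9,-1.4,0,0,0,0,-12,-1.9,0,0,0,0,-15,-2.4,0,0,0,0,-18,-2.8,0,0,0,0,-21,-3.3,0,0,0,0,-21,-3.3,0,0,0,0],
)

```text
clock: 10.0
eef_pos: [0.5084, -0.0605, 0.2024]
tool_rot: [-0.538, 0.538, -0.459, 0.459]
wrist_force: [-0.3, -0.8, 0.1]
gripper_width: 0.0002
```

```bash
python3 - <<'E'
from h import *
w=cams.camera("wrist");s=cams.camera("scene")[190:250,255:335]
f=lambda a,k:cv2.resize(a,k,interpolation=cv2.INTER_CUBIC)
cv2.imwrite("pics/c5.png",np.hstack([f(s,(400,300)),f(w[180:420,160:480],(400,300))])[:,:,::-1])
E
```

```text
(no output)
```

View pics/c5.png

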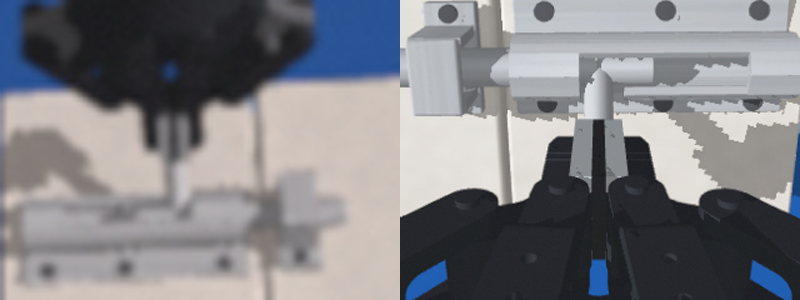

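The handle is tipping over, with its stem in the notch and the finger centred on it. I'll follow the arc down.

>>> arm_command(
  targets=[-2,-0.3,-1.5,0,0,0,-4,-0.6,-3,0,0,0,-6,-0.9,-4.5,0,0,0,-8,-1.2,-6.5,0,0,0,-10,-1.6,-8,0,0,0,-12,-1.9,-10,0,0,0,-14,-2.2,-12,0,0,0,-16,-2.5,-14.5,0,0,0,-16,-2.5,-14.5,0,0,0],
)

```text
clock: 11.0
eef_pos: [0.4924, -0.0629, 0.1875]
tool_rot: [-0.538, 0.538, -0.459, 0.459]
wrist_force: [-0.4, -0.6, 0.6]
gripper_width: 0.0004
```

>>> arm_command(
  targets=[-1.5,-0.2,-2,0,0,0,-3,-0.5,-4,0,0,0,-4.5,-0.7,-6,0,0,0,-5,-0.8,-7,0,0,0,-5,-0.8,-7,0,0,0],
)

```text
clock: 11.5
eef_pos: [0.4876, -0.0637, 0.1807]
tool_rot: [-0.538, 0.538, -0.459, 0.459]
wrist_force: [0.0, 0.2, -0.1]
gripper_width: -0.0002
```

>>> arm_command(
  targets=[0,0,-1,0,0,0,0,0,-2,0,0,0,0,0,-2,0,0,0],
)

```text
clock: 11.8
eef_pos: [0.4877, -0.0637, 0.1787]
tool_rot: [-0.538, 0.538, -0.459, 0.459]
wrist_force: [-0.4, -0.6, 1.6]
gripper_width: 0.0
```

>>> arm_command(
  targets=[0,0,-1,0,0,0,0,0,-1.5,0,0,0,0,0,-1.5,0,0,0],
)

```text
clock: 12.1
eef_pos: [0.4878, -0.0637, 0.1774]
tool_rot: [-0.538, 0.538, -0.459, 0.459]
wrist_force: [-1.1, -0.0, 3.8]
gripper_width: -0.0
```

>>> arm_command(
  targets=[0,0,-1,0,0,0,0,0,-1.5,0,0,0,0,0,-1.5,0,0,0],
)

```text
clock: 12.4
eef_pos: [0.4878, -0.0638, 0.1764]
tool_rot: [0.538, -0.538, 0.459, -0.46]
wrist_force: [-6.9, -0.6, 13.6]
gripper_width: -0.0002
```

The stop is firm at 14 N, at the height I expected. I'll retract upwards and check.

>>> arm_command(
  targets=[0,0,4,0,0,0,0,0,15,0,0,0,0,0,40,0,0,0,0,0,75,0,0,0,-20,-30,100,0,0,0,-40,-60,110,0,0,0,-40,-60,110,0,0,0,-40,-60,110,0,0,0],
)

```text
clock: 13.2
eef_pos: [0.4478, -0.1241, 0.2865]
tool_rot: [0.537, -0.537, 0.459, -0.46]
wrist_force: [-0.5, 0.5, -0.5]
gripper_width: 0.0001
```

```bash
python3 - <<'E'
from h import *
S=cams.calibration("scene");p=np.load("p.npy")
for th in(1.2,1.3,1.4,1.48):
    print(th,proj(S,box2w(p,[[-.045-.054*np.sin(th),-.116,.165+.054*np.cos(th)]])).round(1))
cw=cams.calibration("wrist")
for th in(1.2,1.3,1.4,1.48):
    print(th,proj(cw,box2w(p,[[-.045-r*np.sin(th),-.116,.165+r*np.cos(th)] for r in(.031,.054)])).round(0).tolist())
w=cams.camera("wrist");s=cams.camera("scene")[190:250,255:335]
f=lambda a,k:cv2.resize(a,k,interpolation=cv2.INTER_CUBIC)
cv2.imwrite("pics/c6.png",np.hstack([f(s,(400,300)),f(w,(400,300))])[:,:,::-1])
E
```

```text
1.2 [[288.8 209.5]]
1.3 [[288.8 210.1]]
1.4 [[288.9 211. ]]
1.48 [[288.9 211.9]]
1.2 [[230.0, 135.0], [229.0, 172.0]]
1.3 [[231.0, 136.0], [230.0, 174.0]]
1.4 [[232.0, 137.0], [232.0, 175.0]]
1.48 [[233.0, 137.0], [234.0, 175.0]]
```

View pics/c6.png

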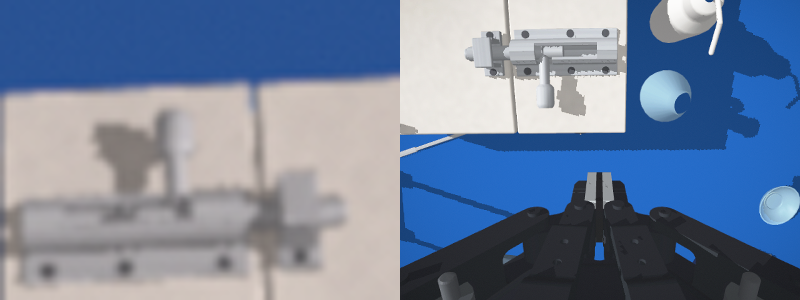

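```bash
python3 -c "
from h import *
s=read_state();print(s['clock'],s['wrist_force']);print(env.hand_in())"
```

```text
13.3 [ 0.44129479 -0.0022965  -0.20700015]
the job is handed in; nothing more can be done
None
```

The bolt is locked, and I handed the job in at 13.3 s on the robot's clock with the hand clear. I pushed the handle along the slot with the shut fingertips to the end stop, then tipped it to the front and pressed it down into the notch.

**Bolt home:** it slid at about 2 N, then stopped firmly at 14 N. The images afterwards show its tip through the keeper.

**Handle down:** it also stopped at about 14 N, with the fingertip at 176.4 mm. That height puts the handle at about 1.48 rad. The last pictures show it lying to the front in the notch, but they can't tell the angle well, so the exact value rests on the stop height and force.

**Rest of the scene:** in the last pictures the lid looks shut and nothing in view looks disturbed. I did not measure the lid angle or the other objects' positions. The wrist force at the end was near zero, so nothing was touching the hand. A sideways force of about 7 N appeared during the last press and was gone after I retracted. No check failed.

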